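Seat the curved row of beads in the mosaic panel

ROBOT

A 6-joint arm with a two-finger parallel gripper is mounted at the origin on the work surface. World frame = base frame: x ahead of the robot, y to its left, z up, the work surface at z = 0. Lengths are in m, angles in degrees, forces in N, time in s.
With the tool pointing down it reaches from about 0.35 to 0.875 m from the base axis. Payload 4.2 kg.
Tool frame: the origin (TCP) lies at the very end of the fingers, on their centre line; the grasp point (between the pads) lies 19 mm behind it; z points along the fingers, y is the line along which they close (so a half turn about z gives the same grasp; the last joint's range is limited). The gripper opens to 87 mm and grips with 3 to 60 N. Pads are 19 mm wide; open, the fingers measure 117 mm over their backs; the gripper's body (75 mm by 190 mm) begins 51 mm behind the grasp point.
Start: joints at [-53.594, 22.042, 0.453, 0, -68.411, -14.817], TCP at [0.23, -0.581, 0.223] pointing down, gripper open.
Joint ranges: [-179.83, 179.83], [-69.29, 118.12], [-61.27, 80.66], [-181.25, 117.63], [-171.15, -9.14], [-177.46, 177.46]. Speed limits (degrees/s): [159.86, 159.86, 180, 180, 180, 180].

INTERFACE

Orientations are given as a 3x3 rotation matrix whose columns are the frame's x, y, z axes.
In Python, from station import monitor, cams, ticket gives the robot as it stands.
- The arm moves only by the tool drive_tool, never from a script. Its argument "moves" is a list of rows, each an object with "delta_pos": the shift along the tool's x, y, z in mm, a list of three; "turn": the turn about the tool's z in rad; "claw": the opening, from 0 (shut) to 1 (fully open). A call has 1 to 12 rows; each row shifts and turns the commanded pose from where the row before left it, along the tool's axes as they then stand; what a row does not reach is not made up. A row lasts 1/8 s, in which the tool goes at most 62.5 mm and 10.7 degrees, less where a joint would pass 70% of its speed; a pose out of reach is approached as far as the arm can. A call is refused whole if a number of a shift passes 62.5 or a number of a turn 0.188, either way. A call with a gripper value outside its range is refused whole. The fingers move at their own pace and stop on an object; the grip force is fixed at half the most. Time passes only in rows, so rows that do not move let the fingers close. It gives the time, the measured TCP pose, the force, the opening and the grip force at its end, in the units of the state.
- monitor.sense(): the state, without advancing time (a new reading comes with each control period).
- cams.capture(name): name is "scene" or "top" or "wrist"; returns a dict with "color" (384x512x3 uint8, red, green, blue), "range_z" (384x512 float32, m along the optical axis (not along the pixel's ray), 0 where there is no reading), "vertical_fov" (degrees; the focal length in pixels is half the picture's height over the tangent of half this angle, whatever the lens; pixels are square), "cx", "cy" (the principal point, pixels), "extrinsics" (4x4, takes a point from camera to world coordinates). Camera axes: x right, y down, z forward; pixel columns grow to the right and rows downward; lengths in m; the calibration is good to about 2 mm. The wrist camera is an equidistant fisheye: a pixel r from the principal point sees the ray r / f radians off the axis. A picture is of the moment at which its call begins.
- ticket.finish_job(): hands the job in; it is judged then, once.
The state is a dict: "time_s": time; "joints": joint angles; "joint_velocities": joint speeds; "effort": joint torques, N m; "tcp_pos": TCP position; "ee_rot": TCP orientation; "wrist_force": force on the tool from outside, world axes, zero at the start; "moment": the same for the moment, N m; "gripper_width": opening from 0.0 (shut) to 1.0 (fully open); "gripper_force": force on a finger pad.
Only numpy, scipy, OpenCV 4.12 (cv2) and the standard library are available. Lean on these libraries where they do the work, as an engineer would, in place of code of your own. Each camera call takes 0.05 s, during which the arm holds its last target. There are 200 camera calls.

TASK

Six glass beads in the curved row on the mosaic panel stand a little proud of their sockets. With your fingertips, follow the row from the red bead to the yellow bead, pressing each bead gently and fully home in turn, and keep the fingertips over the row and within about 3 cm of it until the yellow one is in. Grasp, lift or pull out nothing, disturb none of the loose things around, then move clear.

Things in the scene. Friction and masses are not known exactly. Their poses are not given: they have to be found in the camera images.
- panel: a flat mosaic panel fixed to the work surface, 180 mm (its x) by 270 mm (its y) and 18 mm thick, with a fish of small tiles and a curved row of six glass beads in sockets; origin at the centre of its underside, z up. Seen in the panel's own frame the row is an arc of 120 mm radius about the point x = -70 mm, y = 0, bulging to +x; the beads are 38 mm apart, the red one at the -y end, the yellow one at the +y end
- bead0_top (a point): centre of the top of the red bead, first of the row: a round glass bead 22 mm across with a flat top 17 mm across and a bevelled rim. It moves with the bead: 28 to 30 mm above the work surface at the start, 24 mm when the bead is fully home
- bead0 (a joint): how far the red bead, first of the row has been pushed down into its seat, m: 0 to 0.002 at the start, 0.006 fully home on a rubber seat (the seat yields about 1 mm for 5 N, at most 4 mm, and springs back). The socket holds it by friction: about 3 N pushes it down, and it stays where it is left; negative values mean it is being pulled out
- bead1_top (a point): centre of the top of the second bead (blue): a round glass bead 22 mm across with a flat top 17 mm across and a bevelled rim. It moves with the bead: 28 to 30 mm above the work surface at the start, 24 mm when the bead is fully home
- bead1 (a joint): how far the second bead (blue) has been pushed down into its seat, m: 0 to 0.002 at the start, 0.006 fully home on a rubber seat (the seat yields about 1 mm for 5 N, at most 4 mm, and springs back). The socket holds it by friction: about 3 N pushes it down, and it stays where it is left; negative values mean it is being pulled out
- bead2_top (a point): centre of the top of the third bead (blue): a round glass bead 22 mm across with a flat top 17 mm across and a bevelled rim. It moves with the bead: 28 to 30 mm above the work surface at the start, 24 mm when the bead is fully home
- bead2 (a joint): how far the third bead (blue) has been pushed down into its seat, m: 0 to 0.002 at the start, 0.006 fully home on a rubber seat (the seat yields about 1 mm for 5 N, at most 4 mm, and springs back). The socket holds it by friction: about 3 N pushes it down, and it stays where it is left; negative values mean it is being pulled out
- bead3_top (a point): centre of the top of the fourth bead (blue): a round glass bead 22 mm across with a flat top 17 mm across and a bevelled rim. It moves with the bead: 28 to 30 mm above the work surface at the start, 24 mm when the bead is fully home
- bead3 (a joint): how far the fourth bead (blue) has been pushed down into its seat, m: 0 to 0.002 at the start, 0.006 fully home on a rubber seat (the seat yields about 1 mm for 5 N, at most 4 mm, and springs back). The socket holds it by friction: about 3 N pushes it down, and it stays where it is left; negative values mean it is being pulled out
- bead4_top (a point): centre of the top of the fifth bead (blue): a round glass bead 22 mm across with a flat top 17 mm across and a bevelled rim. It moves with the bead: 28 to 30 mm above the work surface at the start, 24 mm when the bead is fully home
- bead4 (a joint): how far the fifth bead (blue) has been pushed down into its seat, m: 0 to 0.002 at the start, 0.006 fully home on a rubber seat (the seat yields about 1 mm for 5 N, at most 4 mm, and springs back). The socket holds it by friction: about 3 N pushes it down, and it stays where it is left; negative values mean it is being pulled out
- bead5_top (a point): centre of the top of the yellow bead, last of the row: a round glass bead 22 mm across with a flat top 17 mm across and a bevelled rim. It moves with the bead: 28 to 30 mm above the work surface at the start, 24 mm when the bead is fully home
- bead5 (a joint): how far the yellow bead, last of the row has been pushed down into its seat, m: 0 to 0.002 at the start, 0.006 fully home on a rubber seat (the seat yields about 1 mm for 5 N, at most 4 mm, and springs back). The socket holds it by friction: about 3 N pushes it down, and it stays where it is left; negative values mean it is being pulled out
- green_bead: a loose spare bead of green glass, 22 mm across and 14 mm high, lying on the panel in the hollow of the curve; origin at the centre of its underside; to be left alone
- stone_rod: a loose rod of brown stone, 12 x 50 x 12 mm, lying on the panel in the hollow of the curve; origin at the centre of its underside, long axis y; to be left alone
- nippers: tile nippers with red handles and steel jaws, 150 x 70 mm, 18 mm high, lying on the table; origin near the pivot, at table height, jaws to +x; to be left alone
- glue_bottle: a white bottle with an orange cap, 52 mm across, 140 mm high, standing; origin at the centre of its underside; to be left alone
- tile_bowl: a white bowl full of small stone tiles, 116 mm across, 38 mm high; origin at the centre of its underside; to be left alone
- spatula: a spatula lying on the table along its own x, 280 mm long, 65 mm wide, 20 mm high, blade to +x; origin half-way along, on its underside; to be left alone
- jar: a blue closed jar with a black cap, 76 mm across, 85 mm high, standing; origin at the centre of its underside; to be left alone

How it is judged:
By the outcome, as a careful person would: the job done as asked, in the order asked, and still so for the second after the job is handed in, with the robot touching nothing.
It also fails if it takes over 48 s, if anything falls off the work surface, if the arm or the gripper's body presses on something with over 40 N, if the wrist force passes 120 N, or if a joint passes its speed limit or range.

## Working session

There is one attempt and no reset: what is moved stays moved. The work goes in short steps, Python scripts to look and compute and a tool call to move; the robot and the scene stay as the last step left them, time stands still between calls to the robot, and variables do not carry over. Pictures are saved under pics/ and viewed, at most 10 in all, crops included, and the job is handed in when it is done.

Besides the shell and the picture viewer there is one more tool, called after "Call:" as a command line: name --argument value ..., lists and objects as JSON in quotes. drive_tool: Moves the arm, as the interface text tells. Its arguments: {"type":"object","properties":{"moves":{"type":"array","items":{"type":"object","properties":{"delta_pos":{"type":"array","items":{"type":"number"}},"turn":{"type":"number"},"claw":{"type":"number"}}}}},"required":["moves"]}

```bash
ls; mkdir -p pics; cat > h.py <<'E'
import numpy as np, cv2
from station import monitor, cams, ticket
E
python3 - <<'E'
from h import *
for n in("top","scene"):
    c=cams.capture(n); np.savez(n+".npz",**c); cv2.imwrite(f"pics/{n}0.png",c["color"][...,::-1])
    print(n,c["vertical_fov"],c["cx"],c["cy"],c["extrinsics"].round(3).tolist())
s=monitor.sense(); print(s)
E
```

```text
pics
top 54.86161977732517 254.90239845395755 191.9478521138479 [[-0.026, -0.987, 0.161, 0.321], [-0.999, 0.031, 0.028, 0.018], [-0.033, -0.161, -0.986, 1.13], [0.0, 0.0, 0.0, 1.0]]
scene 54.21680415212884 252.567333619333 191.52867690280965 [[-0.387, 0.635, -0.669, 1.172], [0.922, 0.256, -0.291, 0.318], [-0.013, -0.729, -0.684, 0.747], [0.0, 0.0, 0.0, 1.0]]
{'time_s': 0.1, 'joints': array([-5.35948228e+01,  2.20858125e+01,  3.88253199e-01, -2.33213117e-02,
       -6.84115216e+01, -1.48162847e+01]), 'joint_velocities': array([ 0.00482542, -0.05534353,  0.19547176,  0.04507295,  0.05835653,
       -0.03917217]), 'effort': array([-3.68038018e-04, -3.91689849e+01,  1.87934786e+01,  4.23187003e+00,
        1.34842916e-02, -7.77501259e-05]), 'tcp_pos': array([ 0.2297748 , -0.58065856,  0.22158429]), 'ee_rot': array([[-9.29903010e-01, -3.67803903e-01, -8.25267724e-04],
       [-3.67804809e-01,  9.29901358e-01,  1.75687246e-03],
       [ 1.21233032e-04,  1.93725842e-03, -9.99998116e-01]]), 'wrist_force': array([ 0.13900757, -0.22629079,  0.20253236]), 'moment': array([-0.02993098,  0.04051586, -0.00891866]), 'gripper_force': 0.0, 'gripper_width': 0.9961028900013105}
```

View pics/top0.png

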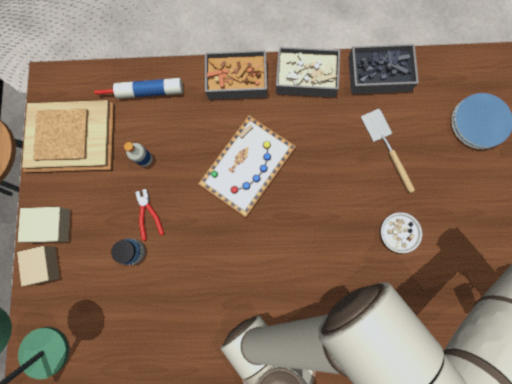

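View pics/scene0.png

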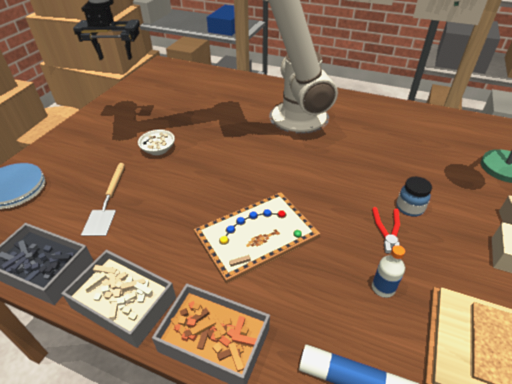

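The top view shows the panel with the red bead at (235,189), the four blue beads between, and the yellow one at (266,145). The green bead is at (214,174). In the scene view red is at (281,214) and yellow at (224,240).

```bash
cat >> h.py <<'E'
def ray(c,uv):
    f=c["color"].shape[0]/2/np.tan(np.radians(float(c["vertical_fov"]))/2)
    d=np.array([uv[0]-c["cx"],uv[1]-c["cy"]],float)
    if c.get("fish"):
        r=np.hypot(*d); t=r/f; v=np.array([*(d/max(r,1e-9)*np.sin(t)),np.cos(t)])
    else: v=np.array([*(d/f),1.])
    E=c["extrinsics"]; return E[:3,3],E[:3,:3]@v
def onplane(c,uv,z):
    o,v=ray(c,uv); return o+v*(z-o[2])/v[2]
def blobs(c,col,box,amin=8):
    h=cv2.cvtColor(c["color"],cv2.COLOR_RGB2HSV).astype(int); H,S,V=h[...,0],h[...,1],h[...,2]
    m={"red":((H<6)|(H>172))&(S>170),"blue":(H>100)&(H<125)&(S>130),"yellow":(H>22)&(H<32)&(S>150)}[col]&(V>90)
    k=np.zeros_like(m); x0,y0,x1,y1=box; k[y0:y1,x0:x1]=1
    n,l,s,ce=cv2.connectedComponentsWithStats((m&k).astype(np.uint8))
    return [(s[i,4],ce[i]) for i in range(1,n) if s[i,4]>=amin]
a=np.arcsin(19/120)*2*(np.arange(6)-2.5)
ROW=np.c_[-.07+.12*np.cos(a),.12*np.sin(a)]
def fit(P):
    P=np.asarray(P)[:,:2]; A=ROW-ROW.mean(0); B=P-P.mean(0)
    U,S,Vt=np.linalg.svd(A.T@B); R=(U@Vt).T; 
    return R,P.mean(0)-R@ROW.mean(0)
E
python3 - <<'E'
from h import *
for n,box in(("top",(195,112,300,218)),("scene",(195,190,320,278))):
    c=dict(np.load(n+".npz")); B={k:blobs(c,k,box) for k in("red","blue","yellow")}
    for k in B: print(n,k,[(int(a),p.round(1).tolist()) for a,p in B[k]])
    P={k:[onplane(c,p,.026) for a,p in B[k]] for k in B}
    try:
        bl=sorted(P["blue"],key=lambda p:np.linalg.norm(p-P["red"][0]))
        Q=np.array(P["red"]+bl+P["yellow"])[:,:2]; R,t=fit(Q)
        print(Q.round(4).tolist(),"yaw",np.degrees(np.arctan2(R[1,0],R[0,0])),"det",np.linalg.det(R),t,"res mm",((Q-(ROW@R.T+t))*1e3).round(1).tolist())
    except Exception as e: print(e)
E
```

```text
top red []
top blue [(27, [266.9, 156.5]), (24, [263.3, 168.0]), (24, [256.1, 178.1]), (26, [246.0, 185.5])]
top yellow []
list index out of range
scene red [(34, [281.3, 213.5])]
scene blue [(38, [267.0, 212.5]), (38, [252.8, 214.6]), (41, [240.2, 220.3]), (40, [230.2, 228.8])]
scene yellow [(43, [223.6, 239.1])]
[[0.5163, 0.1147], [0.5271, 0.0784], [0.5482, 0.0466], [0.5794, 0.0239], [0.6156, 0.0123], [0.6522, 0.0115]] yaw -126.97972419645143 det 1.0000000000000007 [0.59300514 0.07430323] res mm [[0.1, 0.1], [0.1, 0.2], [-0.4, -0.4], [0.4, -0.2], [0.6, 0.4], [-0.8, -0.0]]
```

Call:
drive_tool --moves '[{"delta_pos": [-20, 20, 0], "turn": 0, "claw": 0}, {"delta_pos": [-35, 36, 4], "turn": 0, "claw": 0}, {"delta_pos": [-40, 42, 5], "turn": 0, "claw": 0}, {"delta_pos": [-40, 42, 5], "turn": 0, "claw": 0}, {"delta_pos": [-40, 42, 5], "turn": 0, "claw": 0}, {"delta_pos": [-40, 42, 5], "turn": 0, "claw": 0}, {"delta_pos": [-40, 42, 5], "turn": 0, "claw": 0}, {"delta_pos": [-40, 42, 5], "turn": 0, "claw": 0}, {"delta_pos": [-40, 42, 5], "turn": 0, "claw": 0}, {"delta_pos": [-40, 40, 5], "turn": 0, "claw": 0}, {"delta_pos": [-25, 25, 4], "turn": 0, "claw": 0}, {"delta_pos": [0, 0, 0], "turn": 0, "claw": 0}]'

```text
time_s: 1.6
tcp_pos: [0.4497, -0.0462, 0.174]
ee_rot: [[-0.928, -0.371, -0.001], [-0.371, 0.928, -0.0], [0.001, 0.0, -1.0]]
wrist_force: [-0.3, 0.1, -0.5]
gripper_width: 0.003
gripper_force: 0.0
```

```bash
python3 - <<'E'
from h import *
s=monitor.sense(); print(s["time_s"],s["tcp_pos"],s["gripper_width"],s["wrist_force"])
c=cams.capture("wrist"); c["fish"]=1; np.savez("w1.npz",**c); cv2.imwrite("pics/w1.png",c["color"][...,::-1])
T=c["extrinsics"]; print(T.round(3).tolist(),c["vertical_fov"])
c=dict(np.load("top.npz")); 
h=cv2.cvtColor(c["color"],cv2.COLOR_RGB2HSV); print(h[189,235],h[145,266])
Q=[(0.5163,.1147)]+[tuple(onplane(c,p,.026)[:2]) for p in [(246,185.5),(256.1,178.1),(263.3,168),(266.9,156.5)]]
print(np.round(Q,4).tolist())
E
```

```text
1.6 [ 0.44965399 -0.04619395  0.17396918] 0.002681998197513801 [-0.27420646  0.07497046 -0.50194114]
[[-0.371, 0.897, 0.239, 0.385], [0.929, 0.359, 0.095, -0.073], [-0.0, 0.257, -0.966, 0.336], [0.0, 0.0, 0.0, 1.0]] 65.70646984690485
[  0 145 211] [ 31 131 218]
[[0.5163, 0.1147], [0.5221, 0.0759], [0.544, 0.0446], [0.5747, 0.0218], [0.6104, 0.0097]]
```

View pics/w1.png

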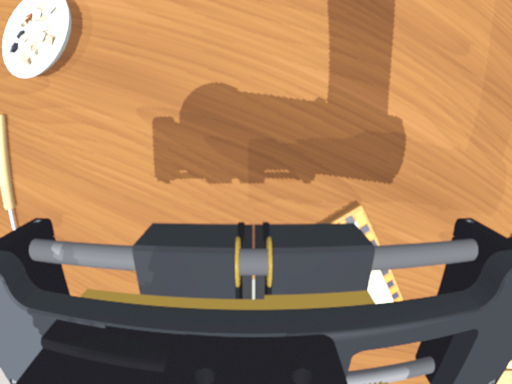

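The wrist image shows only the panel's near corner, at about (360,215). The camera looks toward the robot and the gripper hides the rest, so I'll pass beyond the row and look back.

Call:
drive_tool --moves '[{"delta_pos": [-25, 10, 0], "turn": 0, "claw": 0}, {"delta_pos": [-45, 17, 0], "turn": 0, "claw": 0}, {"delta_pos": [-50, 20, 0], "turn": 0, "claw": 0}, {"delta_pos": [-50, 20, 0], "turn": 0, "claw": 0}, {"delta_pos": [-50, 20, 0], "turn": 0, "claw": 0}, {"delta_pos": [-45, 18, 0], "turn": 0, "claw": 0}, {"delta_pos": [-25, 10, 0], "turn": 0, "claw": 0}, {"delta_pos": [0, 0, 0], "turn": 0, "claw": 0}, {"delta_pos": [0, 0, 0], "turn": 0, "claw": 0}]'

```text
time_s: 2.78
tcp_pos: [0.6759, 0.1641, 0.1742]
ee_rot: [[-0.93, -0.367, -0.001], [-0.367, 0.93, -0.001], [0.002, 0.0, -1.0]]
wrist_force: [0.5, -0.5, -0.0]
gripper_width: 0.006
gripper_force: 0.0
```

```bash
python3 - <<'E'
from h import *
c=cams.capture("wrist"); c["fish"]=1; np.savez("w2.npz",**c); cv2.imwrite("pics/w2.png",c["color"][...,::-1])
s=monitor.sense(); print(s["time_s"],s["tcp_pos"],s["wrist_force"])
for k in("red","blue","yellow"):
    print(k,[(int(a),p.round(1).tolist(),onplane(c,p,.027).round(4).tolist()) for a,p in blobs(c,k,(0,0,512,384),40)])
E
```

```text
2.825 [0.67591251 0.16410421 0.17462383] [ 0.62732073 -0.52519757 -0.34128912]
red [(283, [265.5, 25.3], [0.5134, 0.1125, 0.027]), (1281, [470.7, 70.4], [0.4378, 0.361, 0.027])]
blue [(287, [229.3, 22.6], [0.5239, 0.0762, 0.027]), (291, [194.4, 32.0], [0.5457, 0.0453, 0.027]), (281, [164.8, 51.8], [0.5758, 0.0229, 0.027]), (275, [143.5, 79.8], [0.6115, 0.0111, 0.027]), (369, [366.0, 356.7], [0.862, 0.4215, 0.027])]
yellow [(278, [132.3, 112.7], [0.6493, 0.0111, 0.027])]
```

View pics/w2.png

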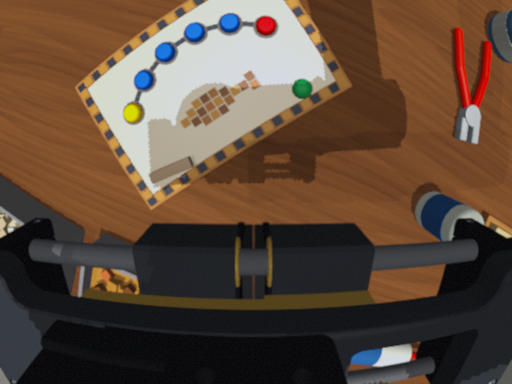

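The wrist image shows the whole row: red at (265,25), blue at (229,23), (194,32), (165,52) and (143,80), yellow at (132,113). The green bead is at (302,88) and the rod at (172,170), both well off the row. The wrist fixes lie between the top and scene ones, so I'll use them.

Call:
drive_tool --moves '[{"delta_pos": [25, 2, 0], "turn": 0, "claw": 0}, {"delta_pos": [45, 3, 10], "turn": 0, "claw": 0}, {"delta_pos": [45, 3, 20], "turn": 0, "claw": 0}, {"delta_pos": [35, 3, 25], "turn": 0, "claw": 0}, {"delta_pos": [19.4, 1.1, 25], "turn": 0, "claw": 0}, {"delta_pos": [0, 0, 25], "turn": 0, "claw": 0}, {"delta_pos": [0, 0, 15], "turn": 0, "claw": 0}, {"delta_pos": [0, 0, 9], "turn": 0, "claw": 0}, {"delta_pos": [0, 0, 0], "turn": 0, "claw": 0}, {"delta_pos": [0, 0, 0], "turn": 0, "claw": 0}]'

```text
time_s: 4.08
tcp_pos: [0.5152, 0.1147, 0.0461]
ee_rot: [[-0.93, -0.368, 0.001], [-0.368, 0.93, 0.001], [-0.001, 0.0, -1.0]]
wrist_force: [1.1, -0.4, 0.4]
gripper_width: 0.008
gripper_force: 0.0
```

```bash
python3 - <<'E'
from h import *
c=cams.capture("scene"); s=monitor.sense(); print(s["time_s"],s["tcp_pos"],s["wrist_force"])
cv2.imwrite("pics/s2.png",cv2.resize(c["color"][160:280,180:340,::-1],None,fx=4,fy=4,interpolation=cv2.INTER_CUBIC))
E
```

```text
4.125 [0.51521772 0.11476961 0.04619921] [0.20415069 0.91127111 0.29242098]
```

View pics/s2.png

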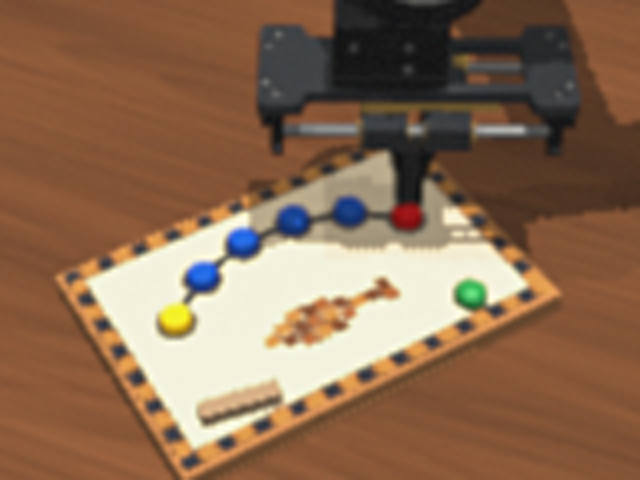

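The crop shows the closed tips right above the red bead, at (408,215) in the crop. Now I'll press it gently.

Call:
drive_tool --moves '[{"delta_pos": [1, -1, 8], "turn": 0, "claw": 0}, {"delta_pos": [0, 0, 6], "turn": 0, "claw": 0}, {"delta_pos": [0, 0, 2], "turn": 0, "claw": 0}, {"delta_pos": [0, 0, 2], "turn": 0, "claw": 0}, {"delta_pos": [0, 0, 2], "turn": 0, "claw": 0}, {"delta_pos": [0, 0, 1.5], "turn": 0, "claw": 0}, {"delta_pos": [0, 0, 0], "turn": 0, "claw": 0}]'

```text
time_s: 5.0
tcp_pos: [0.5137, 0.113, 0.024]
ee_rot: [[-0.93, -0.368, -0.001], [-0.368, 0.93, -0.0], [0.001, -0.0, -1.0]]
wrist_force: [-2.5, -0.9, 2.7]
gripper_width: 0.008
gripper_force: 1.2
```

Call:
drive_tool --moves '[{"delta_pos": [0, 0, 1], "turn": 0, "claw": 0}, {"delta_pos": [0, 0, 0.5], "turn": 0, "claw": 0}, {"delta_pos": [0, 0, 0], "turn": 0, "claw": 0}]'

```text
time_s: 5.38
tcp_pos: [0.5138, 0.1131, 0.023]
ee_rot: [[-0.93, -0.368, -0.0], [-0.368, 0.93, -0.0], [0.0, -0.0, -1.0]]
wrist_force: [-2.3, -0.0, 6.2]
gripper_width: 0.007
gripper_force: 3.2
```

Call:
drive_tool --moves '[{"delta_pos": [0, 0, 0.7], "turn": 0, "claw": 0}, {"delta_pos": [0, 0, 0], "turn": 0, "claw": 0}, {"delta_pos": [0, 0, -5], "turn": 0, "claw": 0}, {"delta_pos": [0, 0, -8], "turn": 0, "claw": 0}, {"delta_pos": [1, -9, 0], "turn": 0, "claw": 0}, {"delta_pos": [2, -19, 0], "turn": 0, "claw": 0}, {"delta_pos": [0.8, -9.8, 0], "turn": 0, "claw": 0}, {"delta_pos": [0, 0, 0], "turn": 0, "claw": 0}]'

```text
time_s: 6.38
tcp_pos: [0.5245, 0.0754, 0.0346]
ee_rot: [[-0.931, -0.366, -0.0], [-0.366, 0.931, -0.0], [0.0, 0.0, -1.0]]
wrist_force: [1.0, -0.1, -0.5]
gripper_width: 0.003
gripper_force: 0.0
```

Call:
drive_tool --moves '[{"delta_pos": [0, 0, 4], "turn": 0, "claw": 0}, {"delta_pos": [0, 0, 3], "turn": 0, "claw": 0}, {"delta_pos": [0, 0, 2], "turn": 0, "claw": 0}, {"delta_pos": [0, 0, 2], "turn": 0, "claw": 0}, {"delta_pos": [0, 0, 1], "turn": 0, "claw": 0}, {"delta_pos": [0, 0, 1], "turn": 0, "claw": 0}, {"delta_pos": [0, 0, 0], "turn": 0, "claw": 0}]'

```text
time_s: 7.25
tcp_pos: [0.5245, 0.0767, 0.0226]
ee_rot: [[-0.93, -0.368, 0.0], [-0.368, 0.93, -0.0], [-0.0, -0.0, -1.0]]
wrist_force: [-1.9, -1.5, 7.6]
gripper_width: 0.005
gripper_force: 4.1
```

Call:
drive_tool --moves '[{"delta_pos": [0, 0, 0.3], "turn": 0, "claw": 0}, {"delta_pos": [0, 0, 0], "turn": 0, "claw": 0}, {"delta_pos": [0, 0, -5], "turn": 0, "claw": 0}, {"delta_pos": [0, 0, -8], "turn": 0, "claw": 0}, {"delta_pos": [-2, -9, 0], "turn": 0, "claw": 0}, {"delta_pos": [-4.5, -18.5, 0], "turn": 0, "claw": 0}, {"delta_pos": [-2.2, -9.2, 0], "turn": 0, "claw": 0}, {"delta_pos": [0, 0, 0], "turn": 0, "claw": 0}]'

```text
time_s: 8.25
tcp_pos: [0.5463, 0.0446, 0.0341]
ee_rot: [[-0.931, -0.366, -0.001], [-0.366, 0.931, -0.0], [0.001, 0.0, -1.0]]
wrist_force: [-0.5, 0.1, 0.0]
gripper_width: -0.0
gripper_force: 0.0
```

Call:
drive_tool --moves '[{"delta_pos": [0, 0, 4], "turn": 0, "claw": 0}, {"delta_pos": [0, 0, 3], "turn": 0, "claw": 0}, {"delta_pos": [0, 0, 2], "turn": 0, "claw": 0}, {"delta_pos": [0, 0, 2], "turn": 0, "claw": 0}, {"delta_pos": [0, 0, 1], "turn": 0, "claw": 0}, {"delta_pos": [0, 0, 1], "turn": 0, "claw": 0}, {"delta_pos": [0, 0, 0], "turn": 0, "claw": 0}]'

```text
time_s: 9.12
tcp_pos: [0.546, 0.0457, 0.0225]
ee_rot: [[-0.93, -0.369, 0.0], [-0.369, 0.93, -0.0], [0.0, -0.0, -1.0]]
wrist_force: [-2.2, -1.3, 8.6]
gripper_width: 0.005
gripper_force: 4.4
```

Call:
drive_tool --moves '[{"delta_pos": [0, 0, 0], "turn": 0, "claw": 0}, {"delta_pos": [0, 0, -5], "turn": 0, "claw": 0}, {"delta_pos": [0, 0, -8], "turn": 0, "claw": 0}, {"delta_pos": [-5, -8, 0], "turn": 0, "claw": 0}, {"delta_pos": [-9.7, -16.3, 0], "turn": 0, "claw": 0}, {"delta_pos": [-5, -8, 0], "turn": 0, "claw": 0}, {"delta_pos": [0, 0, 0], "turn": 0, "claw": 0}]'

```text
time_s: 10.0
tcp_pos: [0.5768, 0.0221, 0.034]
ee_rot: [[-0.931, -0.366, -0.0], [-0.366, 0.931, -0.0], [0.0, 0.0, -1.0]]
wrist_force: [-0.9, -0.2, -0.6]
gripper_width: 0.007
gripper_force: 0.0
```

Call:
drive_tool --moves '[{"delta_pos": [0, 0, 4], "turn": 0, "claw": 0}, {"delta_pos": [0, 0, 3], "turn": 0, "claw": 0}, {"delta_pos": [0, 0, 2], "turn": 0, "claw": 0}, {"delta_pos": [0, 0, 2], "turn": 0, "claw": 0}, {"delta_pos": [0, 0, 1], "turn": 0, "claw": 0}, {"delta_pos": [0, 0, 1], "turn": 0, "claw": 0}, {"delta_pos": [0, 0, 0], "turn": 0, "claw": 0}]'

```text
time_s: 10.88
tcp_pos: [0.576, 0.0229, 0.0225]
ee_rot: [[-0.93, -0.368, -0.0], [-0.368, 0.93, -0.0], [0.001, -0.0, -1.0]]
wrist_force: [-2.4, -0.7, 9.6]
gripper_width: 0.005
gripper_force: 4.3
```

Call:
drive_tool --moves '[{"delta_pos": [0, 0, 0], "turn": 0, "claw": 0}, {"delta_pos": [0, 0, -5], "turn": 0, "claw": 0}, {"delta_pos": [0, 0, -8], "turn": 0, "claw": 0}, {"delta_pos": [-7.3, -6, 0], "turn": 0, "claw": 0}, {"delta_pos": [-14.7, -12.2, 0], "turn": 0, "claw": 0}, {"delta_pos": [-7.3, -6, 0], "turn": 0, "claw": 0}, {"delta_pos": [0, 0, 0], "turn": 0, "claw": 0}]'

```text
time_s: 11.75
tcp_pos: [0.6127, 0.011, 0.034]
ee_rot: [[-0.93, -0.367, -0.0], [-0.367, 0.93, 0.0], [0.0, 0.0, -1.0]]
wrist_force: [0.4, -0.7, 0.2]
gripper_width: 0.005
gripper_force: 0.0
```

Call:
drive_tool --moves '[{"delta_pos": [0, 0, 4], "turn": 0, "claw": 0}, {"delta_pos": [0, 0, 3], "turn": 0, "claw": 0}, {"delta_pos": [0, 0, 2], "turn": 0, "claw": 0}, {"delta_pos": [0, 0, 2], "turn": 0, "claw": 0}, {"delta_pos": [0, 0, 1], "turn": 0, "claw": 0}, {"delta_pos": [0, 0, 1], "turn": 0, "claw": 0}, {"delta_pos": [0, 0, 0], "turn": 0, "claw": 0}]'

```text
time_s: 12.62
tcp_pos: [0.6118, 0.0113, 0.0226]
ee_rot: [[-0.93, -0.368, -0.001], [-0.368, 0.93, -0.0], [0.001, 0.0, -1.0]]
wrist_force: [-4.2, 1.1, 8.4]
gripper_width: 0.009
gripper_force: 4.3
```

Call:
drive_tool --moves '[{"delta_pos": [0, 0, 0], "turn": 0, "claw": 0}, {"delta_pos": [0, 0, -5], "turn": 0, "claw": 0}, {"delta_pos": [0, 0, -8], "turn": 0, "claw": 0}, {"delta_pos": [-8.5, -3.3, 0], "turn": 0, "claw": 0}, {"delta_pos": [-17.2, -6.8, 0], "turn": 0, "claw": 0}, {"delta_pos": [-8.5, -3.3, 0], "turn": 0, "claw": 0}, {"delta_pos": [0, 0, 0], "turn": 0, "claw": 0}]'

```text
time_s: 13.5
tcp_pos: [0.6495, 0.0113, 0.034]
ee_rot: [[-0.93, -0.368, -0.0], [-0.368, 0.93, -0.0], [0.0, 0.0, -1.0]]
wrist_force: [-0.4, 0.2, -0.1]
gripper_width: 0.005
gripper_force: 0.0
```

```bash
python3 - <<'E'
from h import *
c=cams.capture("scene")
cv2.imwrite("pics/s3.png",cv2.resize(c["color"][190:280,190:310,::-1],None,fx=6,fy=6,interpolation=cv2.INTER_CUBIC))
E
```

```text
(no output)
```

View pics/s3.png

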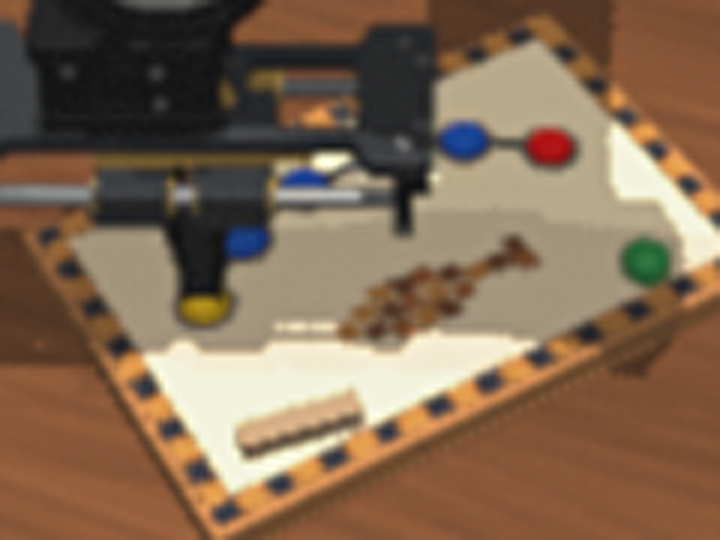

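The crop shows the tips over the yellow bead at (205,290), the red and first blue beads seated flush, and the rod and green bead undisturbed. Next I'll press yellow.

Call:
drive_tool --moves '[{"delta_pos": [0, 0, 4], "turn": 0, "claw": 0}, {"delta_pos": [0, 0, 3], "turn": 0, "claw": 0}, {"delta_pos": [0, 0, 2], "turn": 0, "claw": 0}, {"delta_pos": [0, 0, 2], "turn": 0, "claw": 0}, {"delta_pos": [0, 0, 1], "turn": 0, "claw": 0}, {"delta_pos": [0, 0, 1], "turn": 0, "claw": 0}, {"delta_pos": [0, 0, 0], "turn": 0, "claw": 0}, {"delta_pos": [0, 0, 0], "turn": 0, "claw": 0}]'

```text
time_s: 14.55
tcp_pos: [0.6486, 0.0113, 0.0227]
ee_rot: [[-0.93, -0.368, -0.001], [-0.368, 0.93, -0.0], [0.001, -0.0, -1.0]]
wrist_force: [-3.5, 1.6, 6.8]
gripper_width: 0.008
gripper_force: 4.1
```

Call:
drive_tool --moves '[{"delta_pos": [0, 0, -5], "turn": 0, "claw": 0}, {"delta_pos": [0, 0, -12], "turn": 0, "claw": 0}, {"delta_pos": [0, 0, -25], "turn": 0, "claw": 0}, {"delta_pos": [0, 0, -40], "turn": 0, "claw": 0}, {"delta_pos": [0, 0, -40], "turn": 0, "claw": 0}, {"delta_pos": [-20, 0, -25], "turn": 0, "claw": 0}, {"delta_pos": [-40, 15, 0], "turn": 0, "claw": 0}, {"delta_pos": [-40, 30, 0], "turn": 0, "claw": 0}, {"delta_pos": [-10, 30, 0], "turn": 0, "claw": 0}, {"delta_pos": [0, 20, 0], "turn": 0, "claw": 0}, {"delta_pos": [0, 0, 0], "turn": 0, "claw": 0}, {"delta_pos": [0, 0, 0], "turn": 0, "claw": 0}]'

```text
time_s: 16.05
tcp_pos: [0.7162, 0.1393, 0.1691]
ee_rot: [[-0.93, -0.367, 0.0], [-0.367, 0.93, -0.0], [-0.0, -0.0, -1.0]]
wrist_force: [0.5, -0.1, -1.2]
gripper_width: 0.005
gripper_force: 0.0
```

```bash
python3 - <<'E'
from h import *
c=cams.capture("scene"); s=monitor.sense(); print(s["time_s"],s["tcp_pos"])
c0=dict(np.load("scene.npz"))
def heights(c):
    out=[]
    for k in("red","blue","yellow"):
        for a,p in blobs(c,k,(195,190,320,278)):
            u,v=np.round(p).astype(int); o,_=ray(c,(u,v)); Z=[]
            for dv in(-1,0):
                for du in(-1,0,1):
                    _,d=ray(c,(u+du,v+dv)); f=192/np.tan(np.radians(float(c["vertical_fov"]))/2)
                    d=c["extrinsics"][:3,:3]@np.array([(u+du-c["cx"])/f,(v+dv-c["cy"])/f,1])
                    Z.append((o+d*c["range_z"][v+dv,u+du])[2])
            out.append((k,p.round(1).tolist(),int(a),round(float(np.median(Z))*1e3,1)))
    return out
print(heights(c0)); print(heights(c))
cv2.imwrite("pics/s4.png",cv2.resize(c["color"][180:290,180:330,::-1],None,fx=5,fy=5,interpolation=cv2.INTER_CUBIC))
E
```

```text
16.1 [0.71634987 0.13900187 0.16911605]
[('red', [281.3, 213.5], 34, 29.2), ('blue', [267.0, 212.5], 38, 29.5), ('blue', [252.8, 214.6], 38, 29.7), ('blue', [240.2, 220.3], 41, 29.5), ('blue', [230.2, 228.8], 40, 27.7), ('yellow', [223.6, 239.1], 43, 28.5)]
[('red', [282.4, 212.5], 11, 25.1), ('blue', [239.7, 221.0], 30, 25.0), ('blue', [230.3, 229.2], 37, 23.7), ('yellow', [223.6, 239.7], 40, 25.1)]
```

View pics/s4.png

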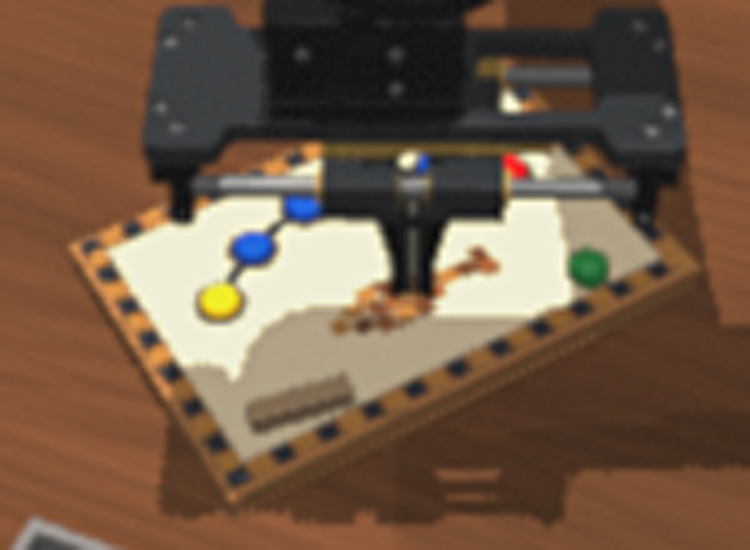

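The crop shows yellow and the neighbouring blue beads seated, with the rod and green bead where they were. The gripper hides the rest, so I'll check all six by wrist depth.

```bash
python3 - <<'E'
from h import *
c=cams.capture("wrist"); c["fish"]=1; c0=dict(np.load("w2.npz")); c0["fish"]=1
def H(c,u,v):
    o,d=ray(c,(u,v)); fwd=c["extrinsics"][:3,2]; return (o+d/(d@fwd)*c["range_z"][v,u])
for cc in(c0,c):
    for k in("red","blue","yellow"):
        for a,p in blobs(cc,k,(0,0,512,215),40):
            if p[0]>400: continue
            u,v=np.round(p).astype(int)
            X=np.array([H(cc,u+i,v+j) for i in range(-3,4) for j in range(-3,4)])
            P=[]
            for i in range(-24,25,2):
                for j in range(-24,25,2):
                    if 16<np.hypot(i,j)<24 and 0<=v+j<384:
                        px=cc["color"][v+j,u+i].astype(int)
                        if px.max()-px.min()<45 and px.min()>110: P.append(H(cc,u+i,v+j)[2])
            print(k,p.round(0),np.median(X,0).round(4),"above panel mm",round((np.median(X[:,2])-np.median(P))*1e3,1) if P else None)
    print()
E
```

```text
red [266.  25.] [0.5133 0.1129 0.0286] above panel mm 9.9
blue [229.  23.] [0.5251 0.0764 0.0291] above panel mm 10.6
blue [194.  32.] [0.5463 0.0457 0.0295] above panel mm 10.8
blue [165.  52.] [0.5761 0.0239 0.0291] above panel mm 10.5
blue [143.  80.] [0.6119 0.0112 0.0281] above panel mm 9.4
yellow [132. 113.] [0.6497 0.0112 0.028 ] above panel mm 9.3

red [302.   4.] [0.5159 0.1136 0.0239] above panel mm 5.4
blue [230.   6.] [0.5472 0.0449 0.0239] above panel mm 5.4
blue [266.   2.] [0.5302 0.0789 0.0238] above panel mm 5.2
blue [199.  23.] [0.5758 0.0216 0.024 ] above panel mm 5.4
blue [176.  51.] [0.6124 0.0101 0.0238] above panel mm 5.1
yellow [163.  84.] [0.6502 0.0102 0.0241] above panel mm 5.5
```

```bash
python3 -c "
from h import *
print(ticket.finish_job())"
```

```text
the job is handed in; nothing more can be done
None
```

All six beads were pressed home in order from red to yellow (tops measured at about 24 mm, press forces about 7–10 N); the arm is clear of the panel, the loose things looked unmoved, and the job is handed in at about 16 s.

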